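Put the colour-banded attenuators back in their case and latch it

TASK

Put the red, blue and yellow banded attenuators back in the case, each lying flat in the tray of its own colour; the yellow one sits in the cradle, where only its end stubs can be held, so lift it out by them, lay it down on the bench and take it again by its block. Then shut the lid fully, swing the latch's wire loop over the keeper on the lid, and press the lever down flat so that the latch is done up. Leave the adapter and the green attenuator where they are.

Things in the scene. Friction and masses are not known exactly. Their poses are not given: they have to be found in the camera images.
- red_mid (a point): coaxial attenuator: grey metal block 24 x 16 x 13 mm (own x, y, z) with a red band, and an 8 mm round brass-coloured stub, 10 mm long, out of each end; 44 mm long in all along x; 30 g. Point: its centre, half-way up. Lies flat on the bench
- blue_mid (a point): coaxial attenuator: grey metal block 24 x 20 x 16 mm (own x, y, z) with a blue band, and an 8 mm round brass-coloured stub, 10 mm long, out of each end; 44 mm long in all along x; 30 g. Point: its centre, half-way up. Lies flat on the bench
- yellow_mid (a point): coaxial attenuator: grey metal block 24 x 18 x 14.5 mm (own x, y, z) with a yellow band, and an 8 mm round brass-coloured stub, 10 mm long, out of each end; 44 mm long in all along x; 30 g. Point: its centre, half-way up. Starts in the aluminium cradle, resting 8 mm above the bench, its block hidden between the jaws (tops 1 mm above it), only the stubs free
- adapter_mid (a point): grey round coaxial adapter without a band, 37 mm long, 22 mm in diameter, lying among the attenuators: leave it. Point: its centre
- green_mid (a point): coaxial attenuator: grey metal block 24 x 16 x 13 mm (own x, y, z) with a green band, and an 8 mm round brass-coloured stub, 10 mm long, out of each end; 44 mm long in all along x; 30 g. Point: its centre, half-way up. Already lies in the green tray: leave it
- cradle: fixed aluminium cradle that stops an attenuator turning: base 26 (its x) x 84 (its y) x 8 mm; two jaws 24 mm long in x, 14 mm thick, tops 23.5 mm above the bench, 20.5 mm apart along y (orange liners); open on top and at both x ends. The yellow attenuator's length lies along the cradle's x. Origin: centre of its underside
- red_tray: the red plastic tray in the case: inside 58 mm along its x (towards the case's back) by 72 mm along its y, walls 2 mm thick, 22 mm high, floor 2 mm thick. Fixed in the case. Origin: centre of its underside. The four trays lie two by two; which lies where varies
- blue_tray: the blue plastic tray in the case: inside 58 mm along its x (towards the case's back) by 72 mm along its y, walls 2 mm thick, 22 mm high, floor 2 mm thick. Fixed in the case. Origin: centre of its underside. The four trays lie two by two; which lies where varies
- yellow_tray: the yellow plastic tray in the case: inside 58 mm along its x (towards the case's back) by 72 mm along its y, walls 2 mm thick, 22 mm high, floor 2 mm thick. Fixed in the case. Origin: centre of its underside. The four trays lie two by two; which lies where varies
- case: fixed grey hard case, 144 mm deep (its x), 168 mm wide (its y), 66 mm high, 76 mm with the lid shut; walls 5 mm. Origin: centre of its underside; -x is the front, towards the robot, with the latch in the middle; +x the hinge side. Tray floors are 40 mm, tray rims 60 mm above the bench
- case_lid (a joint): angle of the lid, a flat slab 144 mm deep, 168 mm wide, 10 mm thick: 0 shut, 1.85 to 1.95 rad (leaning back) at the start. Stiff hinge (0.13 N m): it stays where it is left and can be pushed shut by its outer face
- lid_hinge (a point): middle of the lid's hinge axis, 75 mm behind the case's centre and 66 mm above the bench; the axis runs along the case's y
- lid_edge (a point): middle of the lid's front edge on its outer (upper) face, 147 mm from the hinge axis: the top edge while the lid stands open
- latch_lever (a joint): angle of the latch lever: 0 flat, hanging down against the case's front; 2.15 to 2.3 rad at the start, sticking out and up. Its pivot runs along the case's y, 38 mm above the bench, 9 mm out from the front face. Stays where left (0.035 N m). With the loop hooked, pressing it down takes about 5 N at the tip; past dead centre, at about 0.4 rad, it snaps flat
- lever_tip (a point): free end of the steel lever, on its outer face, 29 mm from the lever's pivot; the lever is 22 mm wide, 3 mm thick; the loop's pivot pin is on it, 11 mm from the lever's pivot, about 19 mm out from the face and 41 mm above the bench at the start
- latch_swing (a joint): angle of the wire loop about its pin on the lever; swings freely. At the start it leans outwards from the case against its stop at 2.75 rad; pushed up and over towards the shut lid, it tips past the upright and falls by its own weight behind the keeper's lip. About 0 when the latch is done up
- loop_bar (a point): middle of the cross-bar of the wire loop: 4 mm wire, 39 mm wide along the case's y, 35 mm from its pin on the lever. At the start about 38 mm out from the case's front and 70 mm up. Its side wires pass either side of lever and keeper
- keeper_seat (a point): where the middle of the cross-bar lies when hooked: with the lid shut 64 mm above the bench and 6.5 mm out from the case's front face. The keeper is a steel hook on the lid, 28 mm wide: a shelf just below this point with an upturned lip 10.5 to 13 mm out from the face, its top 1.5 mm above this point, and a back plate 3 mm out from the face

How it is judged:
By the outcome, as a careful person would: the job done as asked, in the order asked, and still so for the second after the job is handed in, with the robot touching nothing.
It also fails if it takes over 72 s, if anything falls off the work surface, if the arm or the gripper's body presses on something with over 40 N, if the wrist force passes 120 N, or if a joint passes its speed limit or range.

ROBOT

A 6-joint arm with a two-finger parallel gripper is mounted at the origin on a cart in front of the work surface, level with it; the furniture and walls round the work are solid. World frame = base frame: x ahead of the robot, y to its left, z up, the work surface at z = 0. Lengths are in m, angles in rad, forces in N, time in s.
With the tool pointing down it reaches from about 0.35 to 0.85 m from the base axis. Payload 8.1 kg.
Tool frame: the origin (TCP) lies at the very end of the fingers, on their centre line; the grasp point (between the pads) lies 19 mm behind it; z points along the fingers, y is the line along which they close (so a half turn about z gives the same grasp; the last joint's range is limited). The gripper opens to 85 mm and grips with 20 to 120 N. Pads are 22 mm wide; open, the fingers measure 114 mm over their backs; the gripper's body (76 mm by 85 mm) begins 54 mm behind the grasp point. The pads swing forward as they close: fully open they stand 13 mm farther back than shut.
Start: joints at [-1.238, 0.13, 1.488, -0, 1.523, -0.085], TCP at [0.243, -0.548, 0.231] pointing down, gripper open.
Joint ranges: [-2.96, 2.96], [-0.89, 2.26], [0.02, 2.5], [-1.34, 4.48], [0, 2.73], [-2.66, 2.66]. Speed limits (rad/s): [2.39, 2.39, 2.79, 3.14, 3.14, 3.14].

INTERFACE

Orientations are given as a rotation vector (axis times angle).
In Python, from bench import env, cams gives the robot as it stands.
- The arm moves only by the tool send_rows, never from a script. Its argument "plan" is one flat list of numbers, 7 for each row, row after row: the shift along the tool's x, y, z in cm, then the turn, a rotation vector about the tool's x, y, z in rad, then the finger opening in cm, from 0 to 8.54. A call has 1 to 8 rows; each row is the pose to reach, as a shift and turn from the pose commanded when the call began, along the tool's axes at that moment; what a row does not reach only later rows make up. A row lasts 1/10 s, in which the tool goes at most 50 mm and 8.59 degrees, less where a joint would pass 70% of its speed; a pose out of reach is approached as far as the arm can. A call with a gripper value outside its range is refused whole. The fingers move at their own pace and stop on an object; "grip_force" is the grip in N (left out, the last holds). Time passes only in rows, so rows that repeat a pose let the fingers close. It gives the time, the measured TCP pose, the force, the opening and the grip force at its end, in the units of the state.
- env.sense(): the state, without advancing time (a new reading comes with each control period).
- cams.capture(name): name is "scene" or "top"; returns (picture, depth): 480x640x3 uint8, blue, green, red; 480x640 float32, m along the optical axis (not along the pixel's ray), 0 where there is no reading.
- cams.get_calibration(name): a dict with "intrinsics" (3x3 intrinsics, pixels), "dist_coeffs" ([k1, k2, p1, p2, k3] as OpenCV has them; the pictures are not rectified), "cam_to_world" (4x4, takes a point from camera to world coordinates). Camera axes: x right, y up, looking along -z (the intrinsics and any distortion apply to the point x, -y, -z); pixel columns grow to the right and rows downward; lengths in m; the calibration is good to about 2 mm. A picture is of the moment at which its call begins. get_calibration takes no time and is no camera call.
- env.sign_off(): hands the job in; it is judged then, once.
Trained networks look in the newest picture that a camera, given by its name, has taken for a name from the list of things; names that differ only in an ending like _2 or _b are one class to them, and where a whole thing is asked for, a point or a joint stands for the part that bears it (a point fixed in the world has none). Each returns a list of dicts, best first, with "conf" (0 to 1); they miss things now and then, are a little off and sometimes report something else, mostly with a low value. They report only what shows in the picture. A call takes as long as a camera call.
- cams.recognise(camera, name): "box" ([centre column, centre row, width, height] in pixels, round what is visible of it).
- cams.place_of(camera, name): "centre" ([row, column] in pixels: a listed point, or the origin of a listed thing).
The state is a dict: "time_s": time; "joint_pos": joint angles; "dq": joint speeds; "joint_torque": joint torques, N m; "position": TCP position; "ee_rot": TCP orientation; "contact_force": force on the tool from outside, world axes, zero at the start; "ft_torque": the same for the moment, N m; "opening": finger opening in m; "grip_force": force on a finger pad.
Only numpy, scipy, OpenCV 4.12 (cv2) and the standard library are available. Lean on these libraries where they do the work, as an engineer would, in place of code of your own. Each camera call takes 0.05 s, during which the arm holds its last target. There are 200 camera calls.

## Working session

There is one attempt and no reset: what is moved stays moved. The work goes in short steps, Python scripts to look and compute and a tool call to move; the robot and the scene stay as the last step left them, time stands still between calls to the robot, and variables do not carry over. Pictures are saved under pics/ and viewed, at most 10 in all, crops included, and the job is handed in when it is done.

Besides the shell and the picture viewer there is one more tool, called after "Call:" as name(argument=value, ...) on one line, values as JSON. send_rows: Moves the arm, as the interface text tells. Its arguments: {"type":"object","properties":{"plan":{"type":"array","items":{"type":"number"}},"grip_force":{"type":"number"}},"required":["plan"]}

```bash
ls; mkdir -p pics
cat > h.py <<'E'
import numpy as np, cv2
from bench import env, cams
from scipy.spatial.transform import Rotation as R
def shot(c,fn=None):
    p,d=cams.capture(c)
    if fn: cv2.imwrite('pics/'+fn,p)
    return p,d
def ray(c,u,v):
    k=cams.get_calibration(c);K=np.array(k['intrinsics']);T=np.array(k['cam_to_world'])
    x,y=cv2.undistortPoints(np.array([[[u,v]]],float),K,np.array(k['dist_coeffs']))[0,0]
    return T[:3,3],T[:3,:3]@np.array([x,-y,-1.])
def atz(c,u,v,z):
    o,d=ray(c,u,v);return o+d*(z-o[2])/d[2]
def cloud(c,d):
    k=cams.get_calibration(c);K=np.array(k['intrinsics']);T=np.array(k['cam_to_world'])
    vv,uu=np.mgrid[0:480,0:640]
    n=cv2.undistortPoints(np.stack([uu,vv],-1).reshape(-1,1,2).astype(float),K,np.array(k['dist_coeffs'])).reshape(480,640,2)
    P=np.stack([n[...,0]*d,-n[...,1]*d,-d],-1)@T[:3,:3].T+T[:3,3]
    P[d==0]=np.nan
    return P
E
cat > a.py <<'E'
from h import *
np.set_printoptions(precision=4,suppress=True)
s=env.sense();print(s['time_s'],s['position'],s['ee_rot'])
for c in ['top','scene']:
    p,d=shot(c,c+'0.png');P=cloud(c,d);np.save(c+'0.npy',P)
    print(c,cams.get_calibration(c)['cam_to_world'])
    for n in ['red_mid','blue_mid','yellow_mid','adapter_mid','green_mid','cradle','red_tray','blue_tray','yellow_tray','case','lid_edge','lid_hinge','loop_bar','lever_tip','keeper_seat']:
        r=cams.place_of(c,n)[:2]
        for q in r:
            v,u=q['centre'];i,j=min(max(int(round(v)),0),479),min(max(int(round(u)),0),639)
            print(n,round(q['conf'],2),round(u),round(v),P[i,j])
E
python3 a.py
```

```text
pics
0.0 [ 0.2433 -0.5479  0.2302] [-3.0715 -0.6512  0.0004]
top [[ 0.0813  0.9758 -0.2029  0.2065]
 [-0.9967  0.0798 -0.0157 -0.0484]
 [ 0.0008  0.2035  0.9791  1.3588]
 [ 0.      0.      0.      1.    ]]
red_mid 0.54 409 228 [ 0.5234 -0.2453  0.0095]
red_mid 0.54 407 265 [ 0.4381 -0.2443  0.0144]
blue_mid 0.73 475 220 [ 0.5553 -0.3969  0.0067]
yellow_mid 0.43 408 266 [ 0.435  -0.2457  0.0203]
adapter_mid 0.52 449 227 [ 0.531  -0.3344  0.0188]
green_mid 0.64 203 226 [0.4816 0.2089 0.0504]
cradle 0.71 404 269 [ 0.4272 -0.2368  0.0231]
cradle 0.27 195 262 [0.4012 0.2173 0.0495]
red_tray 0.59 164 217 [0.4973 0.3011 0.0391]
blue_tray 0.73 174 244 [0.4392 0.2717 0.0354]
yellow_tray 0.67 447 226 [ 0.5322 -0.3291  0.0219]
yellow_tray 0.63 197 204 [0.5317 0.2297 0.0433]
case 0.3 407 268 [ 0.4302 -0.2435  0.0218]
lid_edge 0.83 149 144 [0.678  0.3712 0.0036]
lid_edge 0.74 446 225 [ 0.5359 -0.3281  0.0151]
lid_hinge 0.91 170 186 [0.5582 0.2863 0.0803]
loop_bar 0.62 198 266 [0.3903 0.2059 0.0691]
lever_tip 0.68 196 260 [0.4056 0.2154 0.0507]
lever_tip 0.53 406 267 [ 0.4317 -0.2408  0.025 ]
keep
[... 233 characters left out ...]
]
blue_mid 0.66 486 311 [ 0.5511 -0.4041  0.0196]
yellow_mid 0.47 390 313 [ 0.4333 -0.2511  0.0221]
adapter_mid 0.43 447 302 [ 0.5272 -0.3304  0.019 ]
green_mid 0.58 228 204 [0.4702 0.2011 0.0517]
cradle 0.92 388 319 [ 0.4205 -0.2542  0.0187]
red_tray 0.57 204 189 [0.4706 0.2745 0.0605]
red_tray 0.43 198 204 [0.4415 0.2703 0.0367]
blue_tray 0.81 196 201 [ 0.2098 -0.0033  0.3429]
blue_tray 0.28 448 302 [ 0.5272 -0.3324  0.0204]
yellow_tray 0.94 237 192 [0.5104 0.2081 0.0571]
case 0.64 219 209 [0.438  0.1983 0.0607]
lid_hinge 0.8 224 170 [0.5462 0.2789 0.0676]
lid_hinge 0.24 227 202 [0.4742 0.2076 0.0517]
loop_bar 0.5 201 215 [0.415  0.2351 0.04  ]
lever_tip 0.39 200 216 [0.3895 0.2087 0.0694]
```

Run:
```python
import cv2,numpy as np
t=cv2.imread('pics/top0.png');s=cv2.imread('pics/scene0.png')
a=cv2.resize(t[120:300,110:260],None,fx=2.6,fy=2.6,interpolation=3)   # 390x468
b=cv2.resize(t[190:300,370:520],None,fx=2.6,fy=2.6,interpolation=3)
c=np.zeros((600,800,3),np.uint8)
c[:a.shape[0],:a.shape[1]]=a; c[:b.shape[0],400:400+b.shape[1]]=b
e=cv2.resize(s[250:350,350:520],None,fx=2.3,fy=2.3,interpolation=3); c[300:300+e.shape[0],400:400+e.shape[1]]=e
cv2.imwrite('pics/m0.png',c)
f=cv2.resize(s[100:250,140:300],None,fx=4,fy=4,interpolation=3)
cv2.imwrite('pics/m1.png',f)
```

```text
(no output)
```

View pics/m0.png

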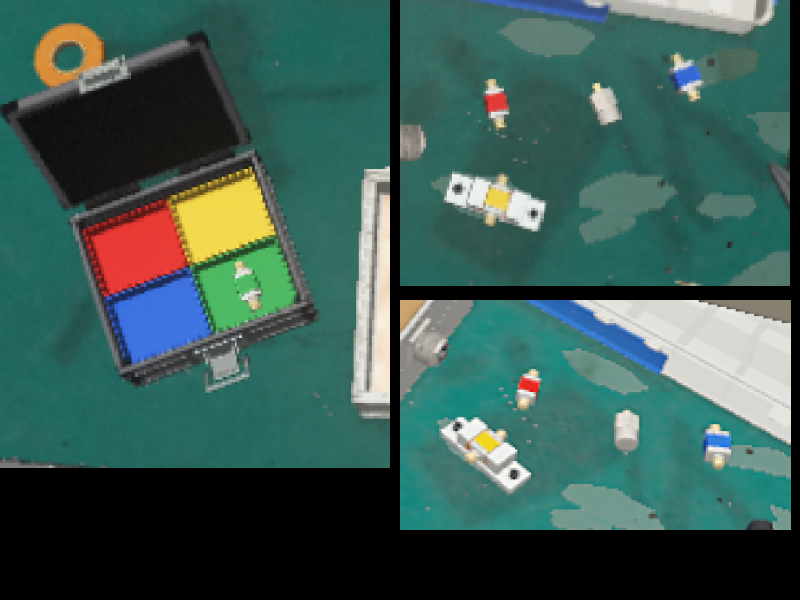

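View pics/m1.png

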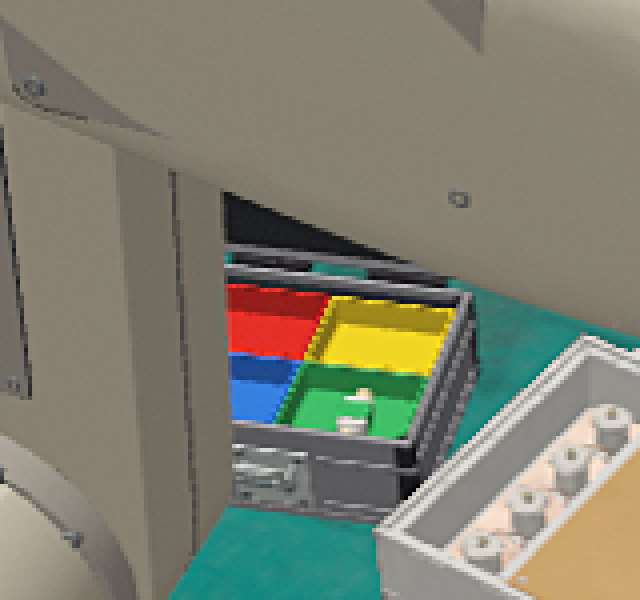

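The top view shows red at about (407,229), blue at (475,219), the adapter at (449,228), and the cradle with yellow at (407,267). In the case (yawed about 20°), red is back-left, yellow back-right, blue front-left and green front-right. The latch is at about (197,262).

```bash
cat > b.py <<'E'
from h import *
np.set_printoptions(precision=4,suppress=True)
def rgbmask(p,c):
    h=cv2.cvtColor(p,cv2.COLOR_BGR2HSV);H,S,V=h[...,0],h[...,1],h[...,2]
    m={'red':((H<8)|(H>172)),'yellow':(H>20)&(H<33),'blue':(H>105)&(H<120)}[c]&(S>130)&(V>90)
    return m
def pts(c,m,z):
    v,u=np.nonzero(m);return np.array([atz(c,a,b,z) for a,b in zip(u,v)])
for c,cc in [('top',{'red':(407,229),'blue':(475,219),'yellow':(407,267)}),('scene',{'red':(407,287),'blue':(486,311),'yellow':(390,313)})]:
    p=cv2.imread(f'pics/{c}0.png');P=np.load(c+'0.npy')
    h=cv2.cvtColor(p,cv2.COLOR_BGR2HSV)
    for n,(u,v) in cc.items():
        w=np.zeros((480,640),bool);w[v-14:v+15,u-14:u+15]=1
        zt={'red':.013,'blue':.016,'yellow':.0225}[n];zm={'red':.0065,'blue':.008,'yellow':.01525}[n]
        b=pts(c,rgbmask(p,n)&w,zt)
        # stubs: brass
        br=(h[...,0]>8)&(h[...,0]<28)&(h[...,1]>35)&(h[...,1]<160)&(h[...,2]>120)&w
        s=pts(c,br,zm+.003)
        out=[n,c,len(b),b.mean(0)[:2],len(s)]
        if len(s)>3:
            A=s[:,:2]-s[:,:2].mean(0);d=np.linalg.svd(A,full_matrices=False)[2][0];t=A@d
            e1,e2=s[t>0].mean(0)[:2],s[t<0].mean(0)[:2]
            out+=['stubs',e1,e2,(e1+e2)/2,np.linalg.norm(e1-e2),'ang',np.degrees(np.arctan2(*(e1-e2)[::-1]))%180]
        print(*out)
P=np.load('top0.npy').reshape(-1,3);
# cradle
q=P[(P[:,2]>.017)&(P[:,2]<.03)&(abs(P[:,0]-.43)<.06)&(abs(P[:,1]+.245)<.06)]
r=cv2.minAreaRect((q[:,:2]*1e3).astype(np.float32));print('cradle top',r)
q=P[(P[:,2]>.005)&(P[:,2]<.03)&(abs(P[:,0]-.43)<.06)&(abs(P[:,1]+.245)<.06)]
print('cradle',cv2.minAreaRect((q[:,:2]*1e3).astype(np.float32)))
q=P[(P[:,2]>.061)&(P[:,2]<.071)&(abs(P[:,0]-.48)<.13)&(abs(P[:,1]-.25)<.15)]
print('rim',len(q),cv2.minAreaRect((q[:,:2]*1e3).astype(np.float32)))
np.save('rim.npy',q)
p=cv2.imread('pics/top0.png')
h=cv2.cvtColor(p,cv2.COLOR_BGR2HSV);w=np.zeros((480,640),bool);w[180:270,110:240]=1
for n in ['red','blue','yellow','green']:
    m=(rgbmask(p,n) if n!='green' else ((h[...,0]>50)&(h[...,0]<75)&(h[...,1]>120)))&w
    m=cv2.morphologyEx(m.astype(np.uint8),cv2.MORPH_OPEN,np.ones((3,3)))>0
    s=pts('top',m,.042);print(n,len(s),cv2.minAreaRect((s[:,:2]*1e3).astype(np.float32)),s.mean(0))
q=P[(P[:,2]>.09)&(abs(P[:,0]-.65)<.17)&(abs(P[:,1]-.3)<.2)]
print('lid',len(q),q.min(0),q.max(0),q[np.argsort(-q[:,2])[:10]])
E
python3 b.py
```

```text
red top 50 [ 0.5199 -0.2394] 20 stubs [ 0.5032 -0.2438] [ 0.5369 -0.2348] [ 0.52   -0.2393] 0.03493843312357891 ang 14.955650030877848
blue top 64 [ 0.556  -0.4047] 20 stubs [ 0.5404 -0.4133] [ 0.5732 -0.3977] [ 0.5568 -0.4055] 0.03633980365733243 ang 25.48811619943163
yellow top 52 [ 0.4346 -0.2434] 54 stubs [ 0.4227 -0.2416] [ 0.4451 -0.2474] [ 0.4339 -0.2445] 0.023119544774818757 ang 165.6497676442463
red scene 44 [ 0.5199 -0.2407] 29 stubs [ 0.5004 -0.2454] [ 0.5387 -0.2358] [ 0.5195 -0.2406] 0.03946471584207691 ang 14.126554846636395
blue scene 58 [ 0.5559 -0.4064] 33 stubs [ 0.5394 -0.4153] [ 0.5734 -0.3979] [ 0.5564 -0.4066] 0.03817871445081821 ang 27.11388452199469
yellow scene 53 [ 0.4342 -0.2443] 60 stubs [ 0.4178 -0.2411] [ 0.4435 -0.2438] [ 0.4306 -0.2425] 0.025805036213303892 ang 173.94043362991792
cradle top ((434.4771423339844, -244.2322998046875), (51.654090881347656, 39.4832878112793), 53.41606521606445)
cradle ((431.03924560546875, -245.39605712890625), (109.90840911865234, 120.83106231689453), 88.2445068359375)
rim 987 ((487.63018798828125, 233.14639282226562), (26
[... 217 characters left out ...]
94, 275.89251708984375), (56.62562561035156, 72.77262115478516), 25.240957260131836) [0.4416 0.2758 0.042 ]Traceback (most recent call last):
  File "b.py", line 39, in <module>
    s=pts('top',m,.042);print(n,len(s),cv2.minAreaRect((s[:,:2]*1e3).astype(np.float32)),s.mean(0))
  File "b.py", line 8, in pts
    v,u=np.nonzero(m);return np.array([atz(c,a,b,z) for a,b in zip(u,v)])
                                       ~~~^^^^^^^^^
  File "h.py", line 13, in atz
    o,d=ray(c,u,v);return o+d*(z-o[2])/d[2]
        ~~~^^^^^^^
  File "h.py", line 9, in ray
    k=cams.get_calibration(c);K=np.array(k['intrinsics']);T=np.array(k['cam_to_world'])
ValueError: time passes only in moves, steps and waits
```

```bash
cat > h.py <<'E'
import numpy as np, cv2
from functools import lru_cache
from bench import env, cams
from scipy.spatial.transform import Rotation as R
@lru_cache
def cal(c):
    k=cams.get_calibration(c);return np.array(k['intrinsics']),np.array(k['dist_coeffs']),np.array(k['cam_to_world'])
def shot(c,fn=None):
    p,d=cams.capture(c)
    if fn: cv2.imwrite('pics/'+fn,p)
    return p,d
def atz(c,uv,z):
    K,D,T=cal(c);n=cv2.undistortPoints(np.array(uv,float).reshape(-1,1,2),K,D)[:,0]
    d=np.c_[n[:,0],-n[:,1],-np.ones(len(n))]@T[:3,:3].T
    return T[:3,3]+d*((z-T[2,3])/d[:,2])[:,None]
def pts(c,m,z):
    v,u=np.nonzero(m);return atz(c,np.c_[u,v],z)
def proj(c,X):
    K,D,T=cal(c);q=(np.atleast_2d(X)-T[:3,3])@T[:3,:3]*[1,-1,-1]
    return cv2.projectPoints(q,np.zeros(3),np.zeros(3),K,D)[0][:,0]
def cloud(c,d):
    K,D,T=cal(c);vv,uu=np.mgrid[0:480,0:640]
    n=cv2.undistortPoints(np.stack([uu,vv],-1).reshape(-1,1,2).astype(float),K,D).reshape(480,640,2)
    P=np.stack([n[...,0]*d,-n[...,1]*d,-d],-1)@T[:3,:3].T+T[:3,3]
    P[d==0]=np.nan
    return P
E
cat > b2.py <<'E'
from h import *
np.set_printoptions(precision=4,suppress=True)
p=cv2.imread('pics/top0.png');h=cv2.cvtColor(p,cv2.COLOR_BGR2HSV);H,S,V=cv2.split(h)
w=np.zeros((480,640),bool);w[180:270,110:240]=1
for n,m in dict(red=(H<8)|(H>172),yellow=(H>20)&(H<33),blue=(H>105)&(H<120),green=(H>50)&(H<75)).items():
    m=cv2.morphologyEx((m&(S>130)&(V>60)&w).astype(np.uint8),cv2.MORPH_OPEN,np.ones((3,3)))>0
    s=pts('top',m,.042);r=cv2.minAreaRect((s[:,:2]*1e3).astype(np.float32));print(n,len(s),r)
P=np.load('top0.npy');Q=P.reshape(-1,3)
def box(x,y,rx,ry,z0,z1): return Q[(abs(Q[:,0]-x)<rx)&(abs(Q[:,1]-y)<ry)&(Q[:,2]>z0)&(Q[:,2]<z1)]
# white cradle pixels
w=np.zeros((480,640),bool);w[250:285,380:430]=1
m=(S<40)&(V>150)&w; s=pts('top',m,.012)
print('cradle',m.sum(),cv2.minAreaRect((s[:,:2]*1e3).astype(np.float32)))
w=np.zeros((480,640),bool);w[252:282,398:418]=1
m=(H>8)&(H<20)&(S>35)&(S<150)&(V>120)&w; v,u=np.nonzero(m)
for a,b in zip(u,v): print((a,b),h[b,a],end=' ')
print()
b=box(.478,.25,.2,.2,.061,.071)
c0=np.array([.4705,.262]);t=np.radians(25.6);ex=np.array([np.cos(t),np.sin(t)]);ey=np.array([-ex[1],ex[0]])
X=(Q[:,:2]-c0)@np.c_[ex,ey]
for nm,sel in dict(front=(abs(X[:,1])<.07)&(abs(X[:,0]+.075)<.02)&(abs(Q[:,2]-.066)<.006),left=(abs(X[:,0])<.05)&(abs(X[:,1]-.08)<.02)&(abs(Q[:,2]-.066)<.005),right=(abs(X[:,0])<.05)&(abs(X[:,1]+.08)<.02)&(abs(Q[:,2]-.066)<.005)).items():
    k=0 if nm=='front' else 1;print(nm,sel.sum(),np.percentile(X[sel][:,k],[2,20,50,80,98]))
sel=(X[:,0]>.06)&(X[:,0]<.2)&(abs(X[:,1])<.06)&(Q[:,2]>.075)
L=np.c_[X[sel],Q[sel][:,2]];print('lid',len(L),L.max(0),L.min(0));A=np.polyfit(L[:,2],L[:,0],1);print('lid angle',np.degrees(np.pi/2+np.arctan(A[0])),A,np.std(L[:,0]-np.polyval(A,L[:,2])))
sel=(abs(X[:,0]+.1)<.035)&(abs(X[:,1])<.03)&(Q[:,2]>.02)
L=np.c_[X[sel],Q[sel][:,2]];L=L[L[:,0]<-.078];print('latch\n',L[np.argsort(L[:,0])])
E
python3 b2.py
```

```text
red 961 ((501.4113464355469, 307.45001220703125), (64.26451110839844, 77.78243255615234), 25.37822151184082)
yellow 948 ((535.2772216796875, 235.83795166015625), (64.49614715576172, 77.56181335449219), 25.697216033935547)
blue 956 ((443.3592529296875, 279.2554626464844), (62.491146087646484, 77.54345703125), 25.814598083496094)
green 717 ((474.632080078125, 207.132080078125), (55.584075927734375, 76.92708587646484), 25.319501876831055)
cradle 361 ((435.3025207519531, -243.45697021484375), (83.6508560180664, 29.685543060302734), 75.27040100097656)
(np.int64(412), np.int64(264)) [ 19  90 178] (np.int64(400), np.int64(270)) [ 14  83 132] (np.int64(401), np.int64(270)) [ 14  45 135] (np.int64(409), np.int64(272)) [ 15  37 194] (np.int64(410), np.int64(272)) [ 11  53 194] (np.int64(410), np.int64(273)) [ 10  74 175] 
front 146 [-0.093  -0.0589 -0.0576 -0.0562 -0.0552]
left 111 [0.0603 0.0644 0.0666 0.0682 0.0701]
right 117 [-0.0988 -0.0976 -0.0957 -0.0938 -0.0654]
lid 2626 [0.1452 0.06   0.2234] [ 0.0857 -0.06    0.0759]
lid angle 108.86759152784194 [0.3417 0.062 ] 0.002767603913894619
la
[... 1843 characters left out ...]
-0.0825 -0.0225  0.0537]
 [-0.0824 -0.004   0.0535]
 [-0.0824 -0.0241  0.0497]
 [-0.0819 -0.0172  0.049 ]
 [-0.0818 -0.0104  0.0495]
 [-0.0816  0.0032  0.0508]
 [-0.0814 -0.0203  0.0523]
 [-0.0813  0.0017  0.0462]
 [-0.081  -0.0067  0.0529]
 [-0.0808 -0.0133  0.0508]
 [-0.0804 -0.008   0.0468]
 [-0.0804 -0.0282  0.0433]
 [-0.0802 -0.0113  0.0515]
 [-0.0802 -0.018   0.0503]
 [-0.0801 -0.0231  0.0525]
 [-0.08   -0.0263  0.0449]
 [-0.0798 -0.0044  0.0511]
 [-0.0795 -0.0007  0.0436]
 [-0.0794 -0.0093  0.0516]
 [-0.0792 -0.0159  0.0492]
 [-0.0789 -0.0242  0.0437]
 [-0.0789  0.0064  0.0421]
 [-0.0788 -0.0292  0.0452]
 [-0.0787 -0.014   0.0507]
 [-0.0786  0.0014  0.0433]
 [-0.0783 -0.0071  0.0502]]
```

```bash
cat >> h.py <<'E'
CC=np.array([.487,.255]);YAW=25.5
def W(x,y,z=0):
    t=np.radians(YAW);return np.array([CC[0]+x*np.cos(t)-y*np.sin(t),CC[1]+x*np.sin(t)+y*np.cos(t),z])
def Rd(psi):  # tool down, x axis at yaw psi (deg)
    t=np.radians(psi);return np.array([[np.cos(t),np.sin(t),0],[np.sin(t),-np.cos(t),0],[0,0,-1]])
def plan(start,wps):
    """start (p,psi); wps (p,psi): each leg from the previous"""
    for p,psi in wps:
        p0,s0=start;d=Rd(s0).T@(np.array(p)-p0)*100
        dt=-(psi-s0);print('leg cm',d.round(2),'turn',round(np.radians(dt),3),'| rows min',max(np.linalg.norm(d)/5,abs(dt)/8.59).round(1))
        start=(np.array(p),psi)
E
python3 - <<'E'
from h import *
np.set_printoptions(precision=3,suppress=True)
Q=np.load('top0.npy').reshape(-1,3)
for y in np.arange(-.5,.4,.05):
    s=Q[(abs(Q[:,1]-y)<.025)&(Q[:,0]>.3)&(Q[:,0]<.65)];s=s[s[:,2]>.03]
    print(round(y,2),len(s),s[:,2].max() if len(s) else 0, (s[:,0].min(),s[:,0].max()) if len(s) else '')
p0=np.array([.2433,-.5479,.2302])
plan((p0,23.95),[((.520,-.240,.10),14.5),((.520,-.240,.004),14.5),((.520,-.240,.15),14.5),(W(.032,.039,.15),25.5),(W(.032,.039,.044),25.5),(W(.032,.039,.15),25.5),((.5562,-.4058,.12),26),((.5562,-.4058,.004),26),((.5562,-.4058,.15),26),(W(-.032,.039,.15),25.5),(W(-.032,.039,.044),25.5)])
E
```

```text
-0.5 367 0.152838648829978 (np.float64(0.44004321109366107), np.float64(0.6489086086446936))
-0.45 111 0.05379027934233971 (np.float64(0.5981465647011102), np.float64(0.6491068193944474))
-0.4 75 0.05182758199105697 (np.float64(0.6010632625172496), np.float64(0.647657673685878))
-0.35 59 0.053441560371594976 (np.float64(0.6057408883461434), np.float64(0.6426117987697637))
-0.3 118 0.05314390766086863 (np.float64(0.6073713342911248), np.float64(0.6488416922032845))
-0.25 120 0.05292634067328228 (np.float64(0.43796384469577354), np.float64(0.6482886173666924))
-0.2 112 0.05834487530363597 (np.float64(0.46700075983369316), np.float64(0.6391826326018486))
-0.15 1271 0.0965911854660273 (np.float64(0.3895762172805976), np.float64(0.649905483868215))
-0.1 2253 0.09680407545294423 (np.float64(0.38670783920882335), np.float64(0.6499712078057601))
-0.05 2244 0.09750730482242953 (np.float64(0.3846766339053593), np.float64(0.649990518967128))
-0.0 2234 0.0971289007542846 (np.float64(0.38147194310348986), np.float64(0.5799330618063894))
0.05 2104 0.09835855173287489 (np.float64(0.3787418278430532
[... 479 characters left out ...]
.float64(0.6169200362612652))
0.35 1569 0.20888489171294622 (np.float64(0.4470668090382495), np.float64(0.5988817297897572))
leg cm [ 37.79 -16.91  13.02] turn 0.165 | rows min 8.7
leg cm [0.  0.  9.6] turn -0.0 | rows min 1.9
leg cm [  0.    0.  -14.6] turn -0.0 | rows min 2.9
leg cm [ 11.6  -53.19   0.  ] turn -0.192 | rows min 10.9
leg cm [ 0.   0.  10.6] turn -0.0 | rows min 2.1
leg cm [  0.    0.  -10.6] turn -0.0 | rows min 2.1
leg cm [-25.4   66.52   3.  ] turn -0.009 | rows min 14.3
leg cm [ 0.   0.  11.6] turn 0.0 | rows min 2.3
leg cm [  0.    0.  -14.6] turn 0.0 | rows min 2.9
leg cm [ 19.58 -66.35   0.  ] turn 0.009 | rows min 13.8
leg cm [ 0.   0.  10.6] turn -0.0 | rows min 2.1
```

Call:
send_rows(plan=[37.8,-16.9,13,0,0,0.165,4.5,37.8,-16.9,13,0,0,0.165,4.5,37.8,-16.9,13,0,0,0.165,4.5,37.8,-16.9,13,0,0,0.165,4.5,37.8,-16.9,13,0,0,0.165,4.5,37.8,-16.9,13,0,0,0.165,4.5,37.8,-16.9,13,0,0,0.165,4.5,37.8,-16.9,13,0,0,0.165,4.5], grip_force=40)

```text
time_s: 2.4
position: [0.4995, -0.2634, 0.1114]
ee_rot: [3.116, 0.396, 0.001]
contact_force: [1.2, -1.1, 0.5]
opening: 0.0453
grip_force: 0.0
```

Call:
send_rows(plan=[2.6,-1.75,3,0,0,0,4.5,2.6,-1.75,7,0,0,0,4.5,2.6,-1.75,10.6,0,0,0,4.5,2.6,-1.75,10.6,0,0,0,4.5])

```text
time_s: 2.8
position: [0.5159, -0.2392, 0.0006]
ee_rot: [-3.111, -0.397, 0.01]
contact_force: [-1.5, 0.4, 1.0]
opening: 0.045
grip_force: 0.0
```

```bash
cat > st.py <<'E'
import sys
from h import *
np.set_printoptions(precision=4,suppress=True)
s=env.sense();rv=s['ee_rot'];print(s['time_s'],s['position'],'psi',np.degrees(2*np.arctan2(rv[1],rv[0])),s['contact_force'],s['opening'],s['grip_force'],s['joint_pos'])
for c in sys.argv[1:]:
    c,fn,u0,v0,w,h,f=c.split(',');p,_=shot(c);u0,v0,w,h=map(int,(u0,v0,w,h))
    cv2.imwrite('pics/'+fn,cv2.resize(p[v0:v0+h,u0:u0+w],None,fx=float(f),fy=float(f),interpolation=3))
E
python3 st.py scene,r1.png,340,210,150,120,5
```

```text
2.8 [ 0.5159 -0.2392  0.0006] psi -345.46662654961057 [-1.5126  0.4171  1.0393] 0.0450089023884086 0.0 [-0.5243  0.2873  1.7559 -0.0001  1.1066  0.7929]
```

View pics/r1.png

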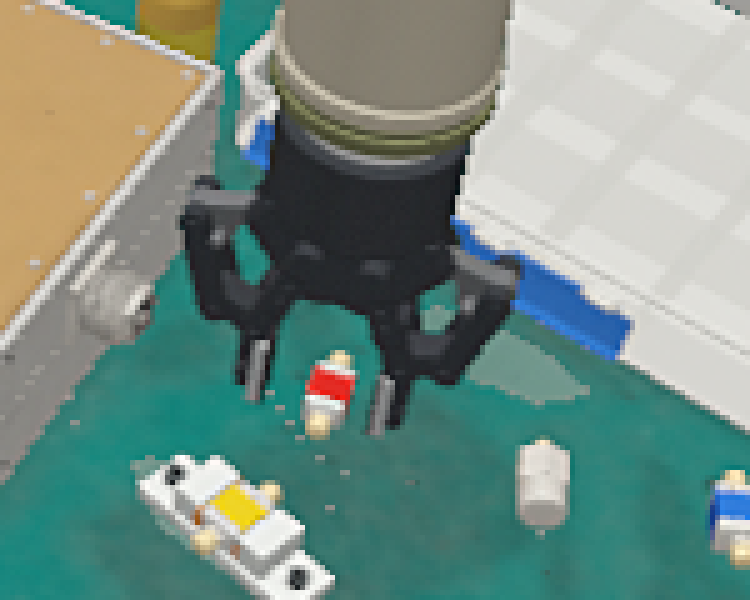

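The picture shows red at (330,390) between the open fingers. Closing on it.

Call:
send_rows(plan=[0.4,0.1,-0.3,0,0,0,4.5,0.4,0.1,-0.3,0,0,0,1.2,0.4,0.1,-0.3,0,0,0,1.2,0.4,0.1,-0.3,0,0,0,1.2,0.4,0.1,-0.3,0,0,0,1.2,0.4,0.1,-0.3,0,0,0,1.2])

```text
time_s: 3.45
position: [0.5249, -0.2427, 0.0112]
ee_rot: [3.114, 0.395, 0.005]
contact_force: [0.3, -0.1, 7.4]
opening: 0.0134
grip_force: 39.0
```

```bash
python3 st.py scene,r2.png,370,250,80,60,8
```

```text
3.45 [ 0.5249 -0.2427  0.0112] psi 14.468824596396615 [ 0.2647 -0.0984  7.3779] 0.013374182527094677 38.95663797855377 [-0.5217  0.2834  1.738  -0.      1.1161  0.7966]
```

View pics/r2.png

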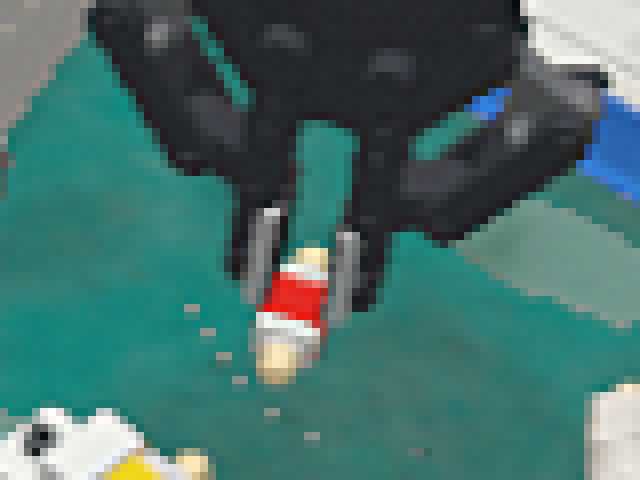

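The red block is between the pads, but only its top part is held. I'll open, go lower and grip again.

Call:
send_rows(plan=[-0.4,0,0,0,0,0,3.0,-0.4,0,0.5,0,0,0,3.5,-0.4,0,0.5,0,0,0,3.5,-0.4,0,0.5,0,0,0,3.5])

```text
time_s: 3.9
position: [0.5189, -0.2423, 0.0031]
ee_rot: [-3.116, -0.396, 0.001]
contact_force: [0.2, 0.1, 0.1]
opening: 0.0355
grip_force: 0.0
```

Call:
send_rows(plan=[0,0,0,0,0,0,1.2,0,0,0,0,0,0,1.2,0,0,0,0,0,0,1.2,0,0,0,0,0,0,1.2])

```text
time_s: 4.3
position: [0.5195, -0.2426, 0.0037]
ee_rot: [3.116, 0.396, 0.0]
contact_force: [0.9, 0.9, 0.1]
opening: 0.0143
grip_force: 40.0
```

Call:
send_rows(plan=[0,0,-5,0,0,0,1.2,0,0,-10,0,0,0,1.2,0,0,-14.6,0,0,0,1.2,1,-4.5,-15,0,0,0,1.2,1.9,-9,-15,0,0,0,1.2,2.9,-13.5,-15,0,0,-0.06,1.2,4,-18,-15,0,0,-0.12,1.2,5,-22.5,-15,0,0,-0.192,1.2])

```text
time_s: 5.1
position: [0.5112, -0.0105, 0.1537]
ee_rot: [3.063, 0.696, 0.001]
contact_force: [0.8, 1.0, -0.2]
opening: 0.0148
grip_force: 40.0
```

```bash
cat > go.py <<'E'
import sys
from h import *
np.set_printoptions(precision=4,suppress=True)
s=env.sense();rv=s['ee_rot'];psi=(np.degrees(2*np.arctan2(rv[1],rv[0]))+180)%360-180
print(s['time_s'],s['position'],'psi',psi.round(2),'F',s['contact_force'],s['opening'],s['grip_force'])
st=(np.array(s['position']),psi)
for a in sys.argv[1:]:
    plan(st,[eval(a)])
E
python3 go.py "(W(.032,.039,.15),25.5)"
```

```text
5.1 [ 0.5112 -0.0105  0.1537] psi 25.61 F [ 0.8071  0.9808 -0.2063] 0.014784140466599012 39.99368190765381
leg cm [ 12.5  -28.88   0.37] turn 0.002 | rows min 6.3
```

Call:
send_rows(plan=[2,-4.5,0.3,0,0,0,1.2,4,-9,0.3,0,0,0,1.2,6,-13.5,0.3,0,0,0,1.2,8,-18,0.3,0,0,0,1.2,10,-23,0.3,0,0,0,1.2,11.8,-27,0.3,0,0,0,1.2,12.5,-28.9,3,0,0,0,1.2,12.5,-28.9,6,0,0,0,1.2])

```text
time_s: 5.9
position: [0.5005, 0.3065, 0.0946]
ee_rot: [-3.061, -0.698, -0.006]
contact_force: [-0.5, -0.8, -0.9]
opening: 0.0147
grip_force: 40.0
```

```bash
python3 go.py "(W(.032,.039,.044),25.5)"; python3 st.py top,t2.png,120,130,150,150,4
```

```text
5.9 [0.5005 0.3065 0.0946] psi 25.7 F [-0.5129 -0.8254 -0.8586] 0.0147460579292961 39.97688591480255
leg cm [-0.24  0.17  5.06] turn 0.004 | rows min 1.0
5.9 [0.5005 0.3065 0.0946] psi -334.2980595505156 [-0.5129 -0.8254 -0.8586] 0.0147460579292961 39.97688591480255 [0.4616 0.1961 1.6715 0.0009 1.2698 1.5836]
```

View pics/t2.png

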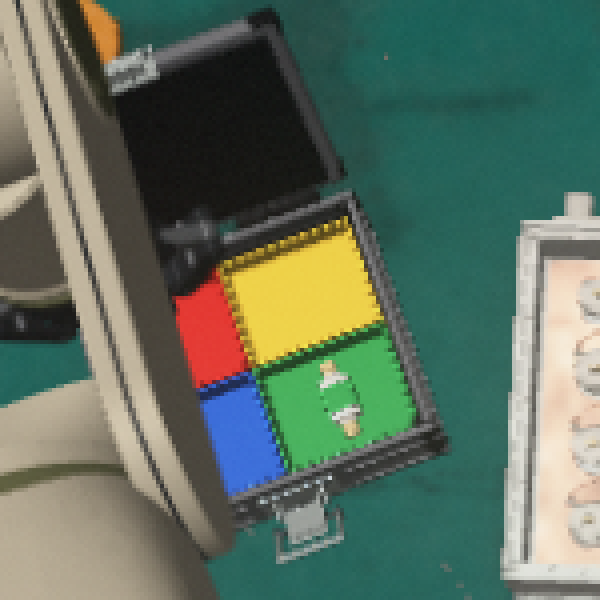

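The arm hides the red tray and the trays are as I measured them. I'll lower and release.

Call:
send_rows(plan=[-0.1,0.1,3,0,0,0,1.2,-0.1,0.1,5,0,0,0,1.2,-0.1,0.1,5,0,0,0,1.2,-0.1,0.1,5,0,0,0,3.3,-0.1,0.1,5,0,0,0,3.3,-0.1,0.1,5,0,0,0,3.3,-0.1,0.1,0,0,0,0,3.3,-0.1,0.1,-5,0,0,0,3.3])

```text
time_s: 6.75
position: [0.4979, 0.3002, 0.1431]
ee_rot: [3.063, 0.692, -0.007]
contact_force: [1.2, 0.7, 0.8]
opening: 0.0327
grip_force: 0.0
```

```bash
python3 go.py "((.5562,-.4058,.14),26)"
```

```text
6.75 [0.4979 0.3002 0.1431] psi 25.47 F [1.1853 0.6967 0.7693] 0.03268970020907718 0.0
leg cm [-25.1   66.24   0.31] turn -0.009 | rows min 14.2
```

Call:
send_rows(plan=[-1.7,4.6,-0.7,0,0,0,3.8,-3.5,9.2,-0.7,0,0,0,3.8,-5.2,13.8,-0.7,0,0,0,3.8,-7,18.4,-0.7,0,0,0,3.8,-8.7,23,-0.7,0,0,0,3.8,-10.5,27.6,-0.7,0,0,0,3.8,-12.2,32.2,-0.7,0,0,0,3.8,-14,36.8,-0.7,0,0,0,3.8])

```text
time_s: 7.55
position: [0.5316, -0.0934, 0.1515]
ee_rot: [3.064, 0.693, 0.002]
contact_force: [1.6, -0.0, 0.3]
opening: 0.0376
grip_force: 0.0
```

Call:
send_rows(plan=[-1.7,4.6,0,0,0,0,3.8,-3.5,9.2,0,0,0,0,3.8,-5.2,13.8,1,0,0,0,3.8,-7,18.4,2,0,0,0,3.8,-8.7,23,3,0,0,0,3.8,-10.4,27.4,5,0,0,0,3.8,-11.1,29.4,8,0,0,0,3.8,-11.1,29.4,10,0,0,0,3.8])

```text
time_s: 8.35
position: [0.5566, -0.4082, 0.049]
ee_rot: [3.065, 0.687, -0.001]
contact_force: [0.0, 0.2, -0.6]
opening: 0.0381
grip_force: 0.0
```

Call:
send_rows(plan=[0,0,0,0,0,0,4.2])

```text
time_s: 8.45
position: [0.5551, -0.4035, 0.0463]
ee_rot: [-3.059, -0.689, 0.007]
contact_force: [-0.7, 0.6, -0.9]
opening: 0.0421
grip_force: 0.0
```

```bash
python3 go.py "((.5562,-.4058,.004),26)"; python3 st.py top,t3.png,120,180,90,80,5
```

```text
8.45 [ 0.5551 -0.4035  0.0463] psi 25.39 F [-0.6669  0.5686 -0.8635] 0.04207330990302454 0.0
leg cm [0.   0.25 4.23] turn -0.011 | rows min 0.8
8.45 [ 0.5551 -0.4035  0.0463] psi -334.60648129442615 [-0.6669  0.5686 -0.8635] 0.04207330990302454 0.0 [-0.7033  0.5082  1.3765  0.0001  1.264   0.4243]
```

View pics/t3.png

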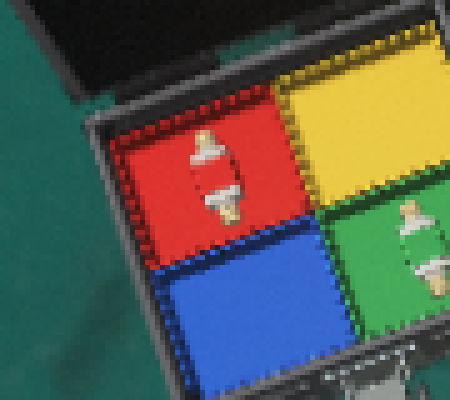

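Red lies flat in the middle of its tray (crop (215,178)). Next is grasping blue.

Call:
send_rows(plan=[0,0.1,3,0,0,0,4.2,0,0.1,4.2,0,0,0,4.2,0,0.1,4.2,0,0,0,4.2,0,0.1,4.2,0,0,0,1.4,0,0.1,4.2,0,0,0,1.4,0,0.1,4.2,0,0,0,1.4,0,0.1,4.2,0,0,0,1.4])

```text
time_s: 9.2
position: [0.5594, -0.406, 0.0107]
ee_rot: [3.062, 0.693, 0.003]
contact_force: [-0.4, 1.7, 6.1]
opening: 0.0185
grip_force: 40.7
```

Call:
send_rows(plan=[-0.2,0,0,0,0,0,3.5,-0.2,0,0.4,0,0,0,3.5,-0.2,0,0.4,0,0,0,3.5,-0.2,0,0.4,0,0,0,1.4,-0.2,0,0.4,0,0,0,1.4,-0.2,0,0.4,0,0,0,1.4,-0.2,0,0.4,0,0,0,1.4])

```text
time_s: 9.9
position: [0.5564, -0.4061, 0.0045]
ee_rot: [-3.064, -0.693, 0.0]
contact_force: [0.2, -1.0, -0.0]
opening: 0.0187
grip_force: 40.8
```

Call:
send_rows(plan=[0,0,-5,0,0,0,1.4,0,0,-10,0,0,0,1.4,0,0,-14.6,0,0,0,1.4,1.3,-4.6,-15,0,0,0,1.4,2.6,-9.1,-15,0,0,0,1.4,3.9,-13.7,-15,0,0,0,1.4,5.2,-18.2,-15,0,0,0,1.4,6.5,-22.8,-15,0,0,0,1.4])

```text
time_s: 10.7
position: [0.5165, -0.1708, 0.1547]
ee_rot: [3.064, 0.692, 0.001]
contact_force: [0.8, 0.6, -0.1]
opening: 0.019
grip_force: 40.8
```

Call:
send_rows(plan=[1.3,-4.6,0,0,0,0,1.4,2.6,-9.1,0,0,0,0,1.4,3.9,-13.7,0,0,0,0,1.4,5.2,-18.2,0,0,0,0,1.4,6.5,-22.8,0,0,0,0,1.4,7.8,-27.3,0,0,0,0,1.4,9.1,-31.9,0,0,0,0,1.4,10.4,-36.4,0,0,0,0,1.4])

```text
time_s: 11.5
position: [0.4536, 0.2028, 0.155]
ee_rot: [-3.064, -0.693, -0.001]
contact_force: [1.5, -0.0, -1.3]
opening: 0.0186
grip_force: 40.8
```

Call:
send_rows(plan=[1.3,-4.6,0,0,0,0,1.4,2.1,-7.4,2,0,0,0,1.4,2.1,-7.4,5,0,0,0,1.4,2.1,-7.4,5,0,0,0,1.4])

```text
time_s: 11.9
position: [0.4381, 0.2762, 0.1005]
ee_rot: [3.062, 0.696, -0.011]
contact_force: [-1.1, 0.1, 0.5]
opening: 0.0191
grip_force: 40.8
```

```bash
python3 go.py "(W(-.032,.039,.0455),25.5)"
```

```text
11.9 [0.4381 0.2762 0.1005] psi 25.61 F [-1.0565  0.1001  0.5066] 0.01913125230238186 40.805543661117554
leg cm [0.3  0.12 5.5 ] turn 0.002 | rows min 1.1
```

Call:
send_rows(plan=[0,0,3,0,0,0,1.4,0,0,5.8,0,0,0,1.4,0,0,5.8,0,0,0,1.4,0,0,5.8,0,0,0,3.7,0,0,5.8,0,0,0,3.7,0,0,5.8,0,0,0,3.7,0,0,1,0,0,0,3.7,0,0,-4.5,0,0,0,3.7])

```text
time_s: 12.7
position: [0.4398, 0.2758, 0.1447]
ee_rot: [3.063, 0.693, -0.006]
contact_force: [0.5, 0.4, 0.6]
opening: 0.0369
grip_force: 0.0
```

```bash
python3 go.py "((.4346,-.2438,.12),75)" "((.4346,-.2438,.15),25.5)"
```

```text
12.7 [0.4398 0.2758 0.1447] psi 25.48 F [0.5433 0.377  0.6229] 0.0369296288019557 0.0
leg cm [-22.83  46.68   2.47] turn -0.864 | rows min 10.4
leg cm [-22.83  46.68  -0.53] turn -0.0 | rows min 10.4
```

Call:
send_rows(plan=[-2.1,4.2,-0.7,0,0,-0.11,6,-4.1,8.4,-0.7,0,0,-0.22,6,-6.2,12.7,-0.7,0,0,-0.33,6,-8.2,16.9,-0.7,0,0,-0.44,6,-10.3,21.1,-0.7,0,0,-0.55,6,-12.4,25.3,-0.7,0,0,-0.66,6,-14.5,29.6,-0.7,0,0,-0.77,6,-16.5,33.8,-0.7,0,0,-0.864,6])

```text
time_s: 13.5
position: [0.4379, -0.1015, 0.153]
ee_rot: [2.487, 1.917, 0.002]
contact_force: [0.6, -0.2, 0.1]
opening: 0.0598
grip_force: 0.0
```

```bash
python3 go.py "((.4346,-.2438,.1),75)"
cat > seg.py <<'E'
from h import *
# refine yellow from a fresh scene+top view, arm away
np.set_printoptions(precision=4,suppress=True)
for c,(u,v) in dict(top=(407,267),scene=(390,313)).items():
    p,_=shot(c);h=cv2.cvtColor(p,cv2.COLOR_BGR2HSV);H,S,V=cv2.split(h)
    w=np.zeros((480,640),bool);w[v-16:v+17,u-16:u+17]=1
    m=(H>20)&(H<33)&(S>130)&(V>90)&w;b=pts(c,m,.0225);print(c,m.sum(),b.mean(0))
E
python3 seg.py
```

```text
13.5 [ 0.4379 -0.1015  0.153 ] psi 75.24 F [ 0.621  -0.2109  0.0719] 0.05979613463956535 0.0
leg cm [-13.84   3.31   5.3 ] turn 0.004 | rows min 3.0
top 52 [ 0.4346 -0.2434  0.0225]
scene 53 [ 0.4342 -0.2443  0.0225]
```

Call:
send_rows(plan=[-4.5,1,0,0,0,0,6,-9,2,0,0,0,0,6,-13.8,3.3,2,0,0,0,6,-13.8,3.3,7,0,0,0,6,-13.8,3.3,11,0,0,0,6,-13.8,3.3,11,0,0,0,6])

```text
time_s: 14.2
position: [0.4297, -0.2382, 0.0362]
ee_rot: [-2.486, -1.904, 0.005]
contact_force: [-1.4, 0.2, -0.4]
opening: 0.0602
grip_force: 0.0
```

```bash
python3 go.py "((.4344,-.2438,.009),75)"
```

```text
14.2 [ 0.4297 -0.2382  0.0362] psi 74.9 F [-1.4305  0.1894 -0.3901] 0.06024094909384883 0.0
leg cm [-0.42  0.6   2.72] turn -0.002 | rows min 0.6
```

Call:
send_rows(plan=[0,0,1.5,0,0,0,6,0,0,1.5,0,0,0,6,0,0,1.5,0,0,0,6])

```text
time_s: 14.5
position: [0.4352, -0.2414, 0.0289]
ee_rot: [2.491, 1.912, 0.001]
contact_force: [-0.3, 0.4, 0.7]
opening: 0.0601
grip_force: 0.0
```

```bash
python3 go.py "((.4344,-.2438,.009),75)"
```

```text
14.5 [ 0.4352 -0.2414  0.0289] psi 75.02 F [-0.2712  0.428   0.7086] 0.06008858415614658 0.0
leg cm [-0.26 -0.02  1.99] turn 0.0 | rows min 0.4
```

Call:
send_rows(plan=[-0.25,0,1,0,0,0,6,-0.25,0,2,0,0,0,6,-0.25,0,2,0,0,0,6,-0.25,0,2,0,0,0,4.0,-0.25,0,2,0,0,0,4.0,-0.25,0,2,0,0,0,4.0,-0.25,0,2,0,0,0,4.0,-0.25,0,2,0,0,0,4.0], grip_force=40)

```text
time_s: 15.3
position: [0.4334, -0.2437, 0.0067]
ee_rot: [2.492, 1.912, 0.0]
contact_force: [0.1, 0.6, -0.2]
opening: 0.0416
grip_force: 40.5
```

Call:
send_rows(plan=[0,0,-3,0,0,0,4.0,0,0,-6,0,0,0,4.0,0.8,4.2,-6,0,0,0,4.0,1.6,8.5,-6,0,0,0,4.0,1.6,8.5,-3,0,0,0,4.0,1.6,8.5,0,0,0,0,4.0,1.6,8.5,0.3,0,0,0,4.0,1.6,8.5,0.3,0,0,0,4.0])

```text
time_s: 16.1
position: [0.5185, -0.2495, 0.0027]
ee_rot: [-2.49, -1.91, 0.002]
contact_force: [-0.6, 0.5, 0.7]
opening: 0.042
grip_force: 40.8
```

```bash
python3 go.py; python3 st.py scene,y1.png,360,250,100,75,6
```

```text
16.1 [ 0.5185 -0.2495  0.0027] psi 74.98 F [-0.559   0.4809  0.7267] 0.042042701201638034 40.76574146747589
16.1 [ 0.5185 -0.2495  0.0027] psi -285.01699927054716 [-0.559   0.4809  0.7267] 0.042042701201638034 40.76574146747589 [-0.5377  0.2955  1.7412  0.0001  1.1078 -0.2756]
```

View pics/y1.png

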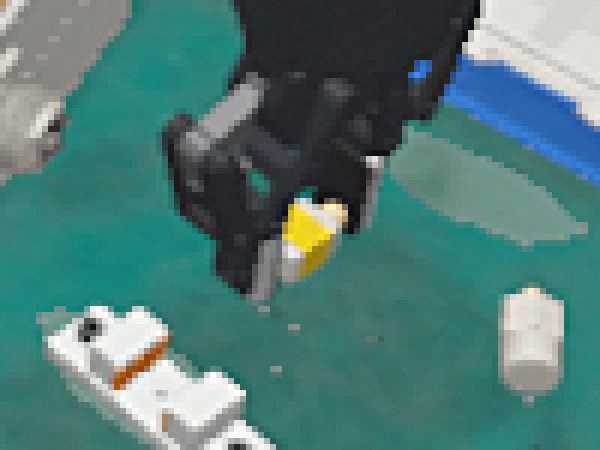

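Yellow is out of the cradle and held by its stubs just over the bench (crop (310,235)). I'll lower it until it touches.

Call:
send_rows(plan=[0,0,0.2,0,0,0,4.0,0,0,0.4,0,0,0,4.0,0,0,0.4,0,0,0,4.0])

```text
time_s: 16.45
position: [0.5201, -0.2506, 0.0005]
ee_rot: [2.492, 1.911, 0.001]
contact_force: [-0.3, -0.4, 0.0]
opening: 0.042
grip_force: 40.8
```

Call:
send_rows(plan=[0,0,0.15,0,0,0,4.0,0,0,0.15,0,0,0,4.0,0,0,0.15,0,0,0,6,0,0,0.15,0,0,0,6,0,0,0.15,0,0,0,6,0,0,-4,0,0,0,6,0,0,-5,0,0,0.12,6,0,0,-5,0,0,0.24,6])

```text
time_s: 17.25
position: [0.5215, -0.2513, 0.0526]
ee_rot: [2.704, 1.592, 0.004]
contact_force: [0.1, 0.6, 0.7]
opening: 0.06
grip_force: 0.0
```

Call:
send_rows(plan=[0,0,0,0,0,0.14,4,0,0,0,0,0,0.28,4,0,0,0,0,0,0.42,4,0,0,0,0,0,0.56,4,0,0,0,0,0,0.7,4,0,0,0,0,0,0.84,4,0,0,0,0,0,0.98,4,0,0,0,0,0,1.12,4])

```text
time_s: 18.05
position: [0.5195, -0.2501, 0.0494]
ee_rot: [-3.14, 0.089, 0.001]
contact_force: [-0.3, -0.4, -0.4]
opening: 0.0401
grip_force: 0.0
```

Call:
send_rows(plan=[0,0,0,0,0,0.12,4,0,0,0,0,0,0.21,4,0,0,0,0,0,0.21,4])

```text
time_s: 18.35
position: [0.5195, -0.2501, 0.0495]
ee_rot: [-3.114, 0.411, 0.001]
contact_force: [-0.6, -0.6, 0.4]
opening: 0.0402
grip_force: 0.0
```

```bash
python3 go.py "((.52,-.25,.004),-15)"
cat > seg2.py <<'E'
from h import *
np.set_printoptions(precision=4,suppress=True)
c='scene';p,d=shot(c,'y2full.png');h=cv2.cvtColor(p,cv2.COLOR_BGR2HSV);H,S,V=cv2.split(h)
u,v=map(int,proj(c,[.52,-.25,.008])[0]);w=np.zeros((480,640),bool);w[v-22:v+23,u-22:u+23]=1
m=(H>20)&(H<33)&(S>130)&(V>90)&w;b=pts(c,m,.0145);print((u,v),m.sum(),b.mean(0) if m.any() else '')
cv2.imwrite('pics/y2.png',cv2.resize(p[v-40:v+41,u-50:u+51],None,fx=6,fy=6,interpolation=3))
E
python3 seg2.py
```

```text
18.35 [ 0.5195 -0.2501  0.0495] psi -15.05 F [-0.5595 -0.5646  0.4348] 0.04018991087679638 0.0
leg cm [ 0.05 -0.02  4.55] turn -0.001 | rows min 0.9
(409, 290) 61 [ 0.5171 -0.2533  0.0145]
```

View pics/y2.png

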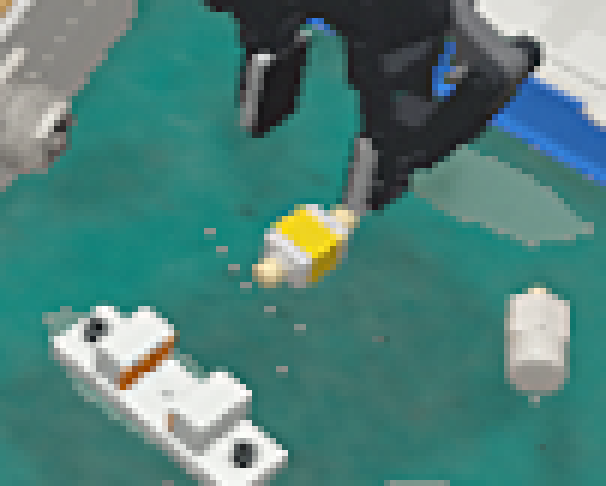

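Yellow lies flat on the bench, at (305,245) in the crop. I'll take it by the block.

Call:
send_rows(plan=[-0.1,0,3,0,0,0,4,-0.1,0,4.6,0,0,0,4,-0.1,0,4.6,0,0,0,4,-0.1,0,4.6,0,0,0,4,-0.1,0,4.6,0,0,0,1.2,-0.1,0,4.6,0,0,0,1.2,-0.1,0,4.6,0,0,0,1.2,-0.1,0,4.6,0,0,0,1.2])

```text
time_s: 19.2
position: [0.5197, -0.2506, 0.0051]
ee_rot: [3.114, -0.409, 0.004]
contact_force: [-0.6, -0.7, 6.2]
opening: 0.0168
grip_force: 40.2
```

```bash
python3 go.py "(W(.032,-.039,.15),25.5)"
```

```text
19.2 [ 0.5197 -0.2506  0.0051] psi -14.96 F [-0.6323 -0.73    6.2256] 0.016777617749579945 40.23564398288727
leg cm [-11.24 -47.11 -14.49] turn -0.706 | rows min 10.1
```

Call:
send_rows(plan=[0,0,-5,0,0,0,1.2,0,0,-10,0,0,0,1.2,0,0,-14.6,0,0,-0.14,1.2,-1.1,-4.5,-14.9,0,0,-0.28,1.2,-2.1,-9,-14.9,0,0,-0.42,1.2,-3.2,-13.5,-14.9,0,0,-0.56,1.2,-4.3,-18,-14.9,0,0,-0.65,1.2,-5.4,-22.5,-14.9,0,0,-0.706,1.2])

```text
time_s: 20.0
position: [0.5243, -0.0169, 0.1529]
ee_rot: [3.063, 0.698, 0.001]
contact_force: [1.1, -0.6, -0.1]
opening: 0.0165
grip_force: 39.5
```

```bash
python3 go.py "(W(.032,-.039,.15),25.5)"
```

```text
20.0 [ 0.5243 -0.0169  0.1529] psi 25.68 F [ 1.143  -0.6309 -0.1089] 0.01645003977284815 39.539204835891724
leg cm [ 11.61 -22.21   0.29] turn 0.003 | rows min 5.0
```

Call:
send_rows(plan=[2.1,-4.2,0,0,0,0,1.2,4.3,-8.5,0,0,0,0,1.2,6.5,-12.8,0,0,0,0,1.2,8.7,-17,0,0,0,0,1.2,10.8,-21,0,0,0,0,1.2,11.5,-22.4,3,0,0,0,1.2,11.5,-22.4,5,0,0,0,1.2,11.5,-22.4,5,0,0,0,1.2])

```text
time_s: 20.8
position: [0.5292, 0.233, 0.099]
ee_rot: [3.063, 0.695, -0.01]
contact_force: [-0.5, -0.2, -1.5]
opening: 0.0169
grip_force: 39.5
```

```bash
python3 go.py "(W(.032,-.039,.046),25.5)"
```

```text
20.8 [0.5292 0.233  0.099 ] psi 25.58 F [-0.466  -0.2207 -1.457 ] 0.016851971727227088 39.53517258167267
leg cm [0.34 0.1  5.3 ] turn 0.001 | rows min 1.1
```

Call:
send_rows(plan=[0.1,0,3,0,0,0,1.2,0.1,0,5.7,0,0,0,1.2,0.1,0,5.7,0,0,0,1.2,0.1,0,5.7,0,0,0,3.5,0.1,0,5.7,0,0,0,3.5,0.1,0,5.7,0,0,0,3.5,0.1,0,1,0,0,0,3.5,0,0,-4.5,0,0,0,3.5])

```text
time_s: 21.6
position: [0.5303, 0.2324, 0.1421]
ee_rot: [3.064, 0.693, -0.007]
contact_force: [0.8, 0.7, 0.4]
opening: 0.035
grip_force: 0.0
```

```bash
python3 go.py "(W(.032,-.039,.25),25.5)" "(W(-.05,-.01,.25),25.5)"
```

```text
21.6 [0.5303 0.2324 0.1421] psi 25.48 F [0.8138 0.7117 0.4451] 0.0350178227630657 0.0
leg cm [  0.26  -0.   -10.79] turn -0.0 | rows min 2.2
leg cm [ -7.94  -2.9  -10.79] turn -0.0 | rows min 2.7
```

Call:
send_rows(plan=[0,0,-5,0,0,0,0,0,0,-10,0,0,0,0,0,5,-12,0,0,0,0,0,10,-12,0,0,0,0,0,15,-12,0,0,0,0,0,20,-12,0,0,0,0,0,22,-12,0,0,0,0])

```text
time_s: 22.3
position: [0.6278, 0.0304, 0.2635]
ee_rot: [3.064, 0.688, 0.002]
contact_force: [-1.0, 0.8, -0.6]
opening: 0.0002
grip_force: 0.0
```

```bash
python3 go.py "(W(.2,0,.26),25.5)" "(W(.2,0,.165),25.5)"; python3 st.py top,t5.png,110,130,140,150,4
```

```text
22.3 [0.6278 0.0304 0.2635] psi 25.32 F [-1.0307  0.8226 -0.5944] 0.00016665224310339033 0.0
leg cm [ 16.87 -26.39   0.35] turn -0.003 | rows min 6.3
leg cm [ 16.87 -26.39   9.85] turn -0.003 | rows min 6.6
22.3 [0.6278 0.0304 0.2635] psi 25.316161928384123 [-1.0307  0.8226 -0.5944] 0.00016665224310339033 0.0 [-0.0325  0.1953  1.3579 -0.0011  1.587   1.0964]
```

View pics/t5.png

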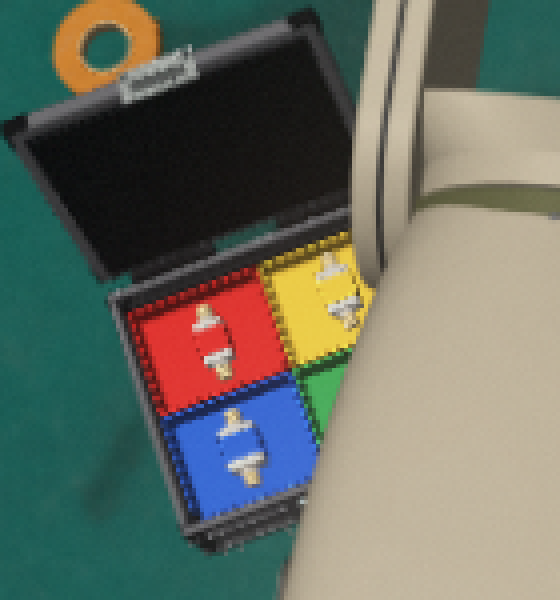

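All three attenuators lie flat in their own trays: red (215,340), blue (240,445) and yellow (340,290). Now I'll go behind the lid.

Call:
send_rows(plan=[4.5,0,0,0,0,0,0,9,0,0,0,0,0,0,13,-3,0,0,0,0,0,17,-7,0,0,0,0,0,17,-12,0,0,0,0,0,17,-17,0,0,0,0,0,17,-22,0,0,0,0,0,17,-26.4,0.2,0,0,0,0])

```text
time_s: 23.15
position: [0.6655, 0.3482, 0.2618]
ee_rot: [-3.064, -0.693, -0.002]
contact_force: [0.5, 0.4, 0.5]
opening: -0.0001
grip_force: 0.0
```

Call:
send_rows(plan=[0,0,5,0,0,0,0,0,0,9.5,0,0,0,0,0,0,9.5,0,0,0,0,0,0,9.5,0,0,0,0])

```text
time_s: 23.55
position: [0.6658, 0.3457, 0.1656]
ee_rot: [3.064, 0.693, -0.004]
contact_force: [0.0, 0.6, 0.5]
opening: -0.0002
grip_force: 0.0
```

```bash
python3 go.py "(W(.2,0,.165),25.5)"
```

```text
23.55 [0.6658 0.3457 0.1656] psi 25.48 F [0.0206 0.5671 0.5416] -0.0001955153743224967 0.0
leg cm [-0.05  0.49  0.06] turn -0.0 | rows min 0.1
```

Call:
send_rows(plan=[-3.5,0.3,0,0,0,0,0,-7,0.3,0,0,0,0,0,-9,0.3,0,0,0,0,0,-10.4,0.3,0,0,0,0,0,-12.2,0.3,0,0,0,0,0,-13.9,0.3,0.2,0,0,0,0,-15.6,0.3,0.7,0,0,0,0,-17.1,0.3,1.6,0,0,0,0])

```text
time_s: 24.35
position: [0.5168, 0.2705, 0.1563]
ee_rot: [-3.063, -0.691, -0.016]
contact_force: [0.2, 0.0, 0.9]
opening: -0.0
grip_force: 0.7
```

Call:
send_rows(plan=[-1.3,0,1.1,0,0,0,0,-2.5,0,2.4,0,0,0,0,-3.4,0,4,0,0,0,0,-4,0,5.6,0,0,0,0,-4.3,0,6.8,0,0,0,0,-4.3,0,7.3,0,0,0,0,-4.3,0,7.5,0,0,0,0])

```text
time_s: 25.05
position: [0.476, 0.2515, 0.076]
ee_rot: [-3.064, -0.692, -0.003]
contact_force: [-1.4, -0.6, 3.7]
opening: -0.0001
grip_force: 2.2
```

```bash
python3 go.py "(W(-.06,0,.09),25.5)"
```

```text
25.05 [0.476  0.2515 0.076 ] psi 25.46 F [-1.3645 -0.6008  3.6814] -5.11897374518842e-05 2.223637869647064
leg cm [-4.85  0.16 -1.4 ] turn -0.001 | rows min 1.0
```

Call:
send_rows(plan=[0,0,-1,0,0,0,0,-4,0,-1,0,0,0,0,-4,0,0.1,0,0,0,0,-4,0,0.3,0,0,0,0,-4,0,0.3,0,0,0,0])

```text
time_s: 25.55
position: [0.4393, 0.2344, 0.0754]
ee_rot: [-3.064, -0.693, -0.002]
contact_force: [-12.2, -6.0, 22.9]
opening: -0.0001
grip_force: 11.6
```

Call:
send_rows(plan=[0,0,-4,0,0,0,0,0,3,-7,0,0,0,0,-1,8,-7,0,0,0,0,-2,13,-7,0,0,0,0,-3,18,-7,0,0,0,0,-4,22,-7,0,0,0,0])

```text
time_s: 26.15
position: [0.4988, 0.0159, 0.1435]
ee_rot: [3.063, 0.693, 0.004]
contact_force: [0.4, 0.8, 0.5]
opening: 0.0
grip_force: 0.0
```

```bash
python3 go.py
cat > latch.py <<'E'
from h import *
import sys
np.set_printoptions(precision=4,suppress=True)
p,d=shot('top','latch%s.png'%sys.argv[1]);P=cloud('top',d);Q=P.reshape(-1,3)
t=np.radians(YAW);M=np.array([[np.cos(t),-np.sin(t)],[np.sin(t),np.cos(t)]]);X=np.c_[(Q[:,:2]-CC)@M,Q[:,2]]
def med(n,s): print(n,s.sum(),np.median(X[s],0) if s.any() else '')
for x0 in (-.05,-.02,.02,.05): med('lid z at %g'%x0,(abs(X[:,0]-x0)<.01)&(abs(X[:,1])<.06)&(X[:,2]>.03))
s=(X[:,0]<-.074)&(X[:,0]>-.14)&(abs(X[:,1])<.05)&(X[:,2]>.02)&(X[:,2]<.12)
L=X[s];print(len(L),'y range',np.percentile(L[:,1],[3,50,97]))
for lo in np.arange(-.125,-.073,.004):
    q=L[(L[:,0]>=lo)&(L[:,0]<lo+.004)];
    if len(q): print(round(lo,3),len(q),np.percentile(q[:,2],[5,50,95]),'y',q[:,1].min().round(3),q[:,1].max().round(3))
for n in ['loop_bar','lever_tip','keeper_seat','lid_edge']:
    for q in cams.place_of('top',n)[:1]:
        v,u=q['centre'];z={'loop_bar':.07,'lever_tip':.055,'keeper_seat':.064,'lid_edge':.076}[n];w=atz('top',[[u,v]],z)[0]
        print(n,round(q['conf'],2),(round(u),round(v)),'case',(w[:2]-CC)@M)
E
python3 latch.py 1
```

```text
26.15 [0.4988 0.0159 0.1435] psi 25.48 F [0.4333 0.7591 0.517 ] 1.0241986575797413e-05 0.0
lid z at -0.05 500 [-0.0499  0.0005  0.0756]
lid z at -0.02 501 [-0.02    0.0003  0.0763]
lid z at 0.02 488 [0.0199 0.0003 0.0764]
lid z at 0.05 468 [0.0496 0.0013 0.076 ]
244 y range [-0.0188 -0.001   0.0174]
-0.117 6 [0.0693 0.0709 0.0733] y -0.015 0.012
-0.113 27 [0.0671 0.0705 0.0737] y -0.018 0.019
-0.109 5 [0.0646 0.0656 0.0684] y -0.019 0.018
-0.105 14 [0.0542 0.058  0.0611] y -0.019 0.018
-0.101 19 [0.052  0.0555 0.0586] y -0.019 0.018
-0.097 23 [0.042  0.0512 0.0544] y -0.019 0.017
-0.093 28 [0.0394 0.0463 0.0513] y -0.02 0.019
-0.089 23 [0.0362 0.0448 0.0499] y -0.02 0.017
-0.085 45 [0.0392 0.0502 0.0668] y -0.015 0.014
-0.081 29 [0.0365 0.0587 0.0639] y -0.015 0.014
-0.077 25 [0.0439 0.0611 0.0716] y -0.02 0.017
loop_bar 0.56 (193, 265) case [-0.1032  0.006 ]
lever_tip 0.47 (198, 263) case [-0.0991 -0.0021]
keeper_seat 0.61 (192, 251) case [-0.0722 -0.001 ]
lid_edge 0.73 (193, 248) case [-0.0703 -0.0056]
```

```bash
python3 go.py "(W(-.155,0,.1435),25.5)" "(W(-.155,0,.0635),25.5)"
```

```text
26.4 [0.4978 0.0184 0.1424] psi 25.43 F [-0.4024  0.9572 -0.5781] 0.000299417536002803 0.0
leg cm [ -6.32 -21.81  -0.11] turn -0.001 | rows min 4.5
leg cm [ -6.32 -21.81   7.89] turn -0.001 | rows min 4.8
```

Call:
send_rows(plan=[-4,-3,0,0,0,0,0,-6.3,-7,0,0,0,0,0,-6.3,-11.5,0,0,0,0,0,-6.3,-16,0,0,0,0,0,-6.3,-20,0,0,0,0,0,-6.3,-21.8,3,0,0,0,0,-6.3,-21.8,6,0,0,0,0,-6.3,-21.8,6,0,0,0,0])

```text
time_s: 27.2
position: [0.3426, 0.1886, 0.0782]
ee_rot: [3.062, 0.699, -0.01]
contact_force: [-1.0, -1.3, -0.5]
opening: 0.0
grip_force: 0.0
```

Call:
send_rows(plan=[0,0,1,0,0,0,0,0,0,1,0,0,0,0])

```text
time_s: 27.4
position: [0.3466, 0.1881, 0.0719]
ee_rot: [-3.064, -0.693, -0.0]
contact_force: [0.2, -0.1, -0.4]
opening: 0.0001
grip_force: 0.0
```

```bash
python3 go.py "(W(-.155,0,.064),25.5)" "(W(-.11,0,.064),25.5)"
```

```text
27.4 [0.3466 0.1881 0.0719] psi 25.5 F [ 0.2267 -0.0619 -0.4498] 0.00011584732149610623 0.0
leg cm [0.05 0.   0.79] turn 0.0 | rows min 0.2
leg cm [4.55 0.   0.79] turn 0.0 | rows min 0.9
```

Call:
send_rows(plan=[0,0,0.8,0,0,0,0,0,0,0.8,0,0,0,0,2,0,0.8,0,0,0,0,3,0,0.8,0,0,0,0,3.8,0,0.7,0,0,0,0,4.6,0,0.5,0,0,0,0,5.3,0,0.4,0,0,0,0,5.7,0,0.3,0,0,0,0])

```text
time_s: 28.2
position: [0.3986, 0.2126, 0.0689]
ee_rot: [-3.064, -0.693, -0.001]
contact_force: [-0.2, 0.4, 0.6]
opening: -0.0002
grip_force: 0.0
```

Call:
send_rows(plan=[0.3,0,-0.1,0,0,0,0,0.3,0,-0.1,0,0,0,0])

```text
time_s: 28.4
position: [0.4009, 0.2138, 0.0698]
ee_rot: [3.064, 0.693, 0.0]
contact_force: [-0.1, -0.7, -0.1]
opening: -0.0001
grip_force: 0.0
```

```bash
python3 go.py; python3 latch.py 2 | tail -22
```

```text
28.4 [0.4009 0.2138 0.0698] psi 25.49 F [-0.1323 -0.7366 -0.0816] -0.00011036420747838864 0.0
lid z at -0.05 315 [-0.0549 -0.0233  0.4546]
lid z at -0.02 102 [-0.0199 -0.0474  0.0762]
lid z at 0.02 89 [ 0.02   -0.0486  0.0764]
lid z at 0.05 91 [ 0.0504 -0.0481  0.0764]
1 y range [-0.03 -0.03 -0.03]
-0.109 1 [0.1187 0.1187 0.1187] y -0.03 -0.03
lid_edge 0.72 (193, 247) case [-0.0665 -0.0062]
```

Call:
send_rows(plan=[-0.5,0,-0.3,0,0,0,0,-2,0,-4,0,0,0,0,-2,3,-7.5,0,0,0,0,-2,8,-7.5,0,0,0,0,-2,13,-7.5,0,0,0,0,-1,18,-7.5,0,0,0,0,2,22,-7.5,0,0,0,0,2,22,-7.5,0,0,0,0])

```text
time_s: 29.45
position: [0.5158, 0.0202, 0.143]
ee_rot: [3.065, 0.687, -0.003]
contact_force: [-0.2, 1.7, -0.1]
opening: -0.0001
grip_force: 0.0
```

```bash
python3 go.py; python3 latch.py 3 | tail -22
```

```text
29.45 [0.5158 0.0202 0.143 ] psi 25.25 F [-0.2043  1.6728 -0.1436] -7.289303594325734e-05 0.0
lid z at -0.05 470 [-0.05    0.0062  0.0755]
lid z at -0.02 494 [-0.0204  0.0001  0.0763]
lid z at 0.02 496 [ 0.0201 -0.0014  0.0765]
lid z at 0.05 474 [0.0496 0.0008 0.0762]
232 y range [-0.0183  0.      0.0183]
-0.105 13 [0.0545 0.0581 0.062 ] y -0.01 0.011
-0.101 13 [0.0525 0.0554 0.0601] y -0.011 0.01
-0.097 18 [0.0437 0.0521 0.0543] y -0.011 0.017
-0.093 25 [0.0392 0.0476 0.0532] y -0.015 0.019
-0.089 28 [0.04   0.0475 0.0552] y -0.019 0.018
-0.085 52 [0.0404 0.0577 0.0679] y -0.02 0.019
-0.081 48 [0.0397 0.0627 0.0757] y -0.02 0.018
-0.077 35 [0.0583 0.0709 0.0759] y -0.019 0.019
loop_bar 0.59 (190, 251) case [-0.0727  0.0032]
lever_tip 0.45 (196, 260) case [-0.0924 -0.0011]
keeper_seat 0.85 (193, 252) case [-0.0743 -0.0028]
lid_edge 0.62 (193, 248) case [-0.0706 -0.0065]
```

```bash
python3 go.py "(W(-.106,0,.1435),25.5)"
```

```text
29.7 [0.5126 0.0244 0.145 ] psi 25.54 F [-0.4907  0.3592 -0.4232] 5.5847771870297044e-05 0.0
leg cm [ -2.97 -21.92   0.15] turn 0.001 | rows min 4.4
```

Call:
send_rows(plan=[-1,-4.5,0,0,0,0,0,-2,-9,0,0,0,0,0,-3,-13.5,0,0,0,0,0,-3,-18,0,0,0,0,0,-3,-21,0,0,0,0,0,-3,-21.9,3,0,0,0,0,-3,-21.9,6,0,0,0,0,-3,-21.9,7.5,0,0,0,0])

```text
time_s: 30.5
position: [0.3895, 0.2092, 0.068]
ee_rot: [3.063, 0.698, -0.002]
contact_force: [-0.7, 0.3, -0.1]
opening: 0.0001
grip_force: 0.0
```

Call:
send_rows(plan=[0,0,0,0,0,0,0,0,0,0,0,0,0,0])

```text
time_s: 30.7
position: [0.3917, 0.2089, 0.0705]
ee_rot: [-3.064, -0.695, -0.002]
contact_force: [1.5, -0.2, 1.4]
opening: 0.0001
grip_force: 0.0
```

```bash
python3 go.py "(W(-.106,0,.0485),25.5)" "(W(-.112,0,.0395),25.5)" "(W(-.115,0,.030),25.5)" "(W(-.1125,0,.022),25.5)" "(W(-.107,0,.0185),25.5)" "(W(-.092,0,.017),25.5)"
```

```text
30.7 [0.3917 0.2089 0.0705] psi 25.55 F [ 1.4939 -0.1788  1.4101] 0.00014135740905817006 0.0
leg cm [-0.02 -0.06  2.2 ] turn 0.001 | rows min 0.4
leg cm [-0.62 -0.06  3.1 ] turn 0.001 | rows min 0.6
leg cm [-0.92 -0.06  4.05] turn 0.001 | rows min 0.8
leg cm [-0.67 -0.06  4.85] turn 0.001 | rows min 1.0
leg cm [-0.12 -0.06  5.2 ] turn 0.001 | rows min 1.0
leg cm [ 1.38 -0.06  5.35] turn 0.001 | rows min 1.1
```

Call:
send_rows(plan=[0,0,1.2,0,0,0,0,0,0,1.8,0,0,0,0,0,0,2.3,0,0,0,0,-0.3,0,2.8,0,0,0,0,-0.7,0,3.3,0,0,0,0,-0.9,0,3.7,0,0,0,0,-0.9,0,4.1,0,0,0,0])

```text
time_s: 31.4
position: [0.3842, 0.2046, 0.0286]
ee_rot: [-3.064, -0.693, -0.002]
contact_force: [1.9, 0.3, 3.3]
opening: 0.0004
grip_force: 1.4
```

```bash
python3 go.py "(W(-.1125,0,.022),25.5)" "(W(-.107,0,.0185),25.5)" "(W(-.092,0,.017),25.5)"
```

```text
31.4 [0.3842 0.2046 0.0286] psi 25.48 F [1.8896 0.2745 3.3148] 0.00044928385522197785 1.3683749735355377
leg cm [ 0.2  -0.12  0.66] turn -0.0 | rows min 0.1
leg cm [ 0.75 -0.12  1.01] turn -0.0 | rows min 0.3
leg cm [ 2.25 -0.12  1.16] turn -0.0 | rows min 0.5
```

Call:
send_rows(plan=[0.1,0,0.4,0,0,0,0,0.2,0,0.7,0,0,0,0,0.5,0,0.9,0,0,0,0,0.9,0,1.1,0,0,0,0,1.3,0,1.1,0,0,0,0,1.7,0,1.1,0,0,0,0,2,0,1.1,0,0,0,0])

```text
time_s: 32.1
position: [0.3994, 0.2121, 0.0163]
ee_rot: [3.063, 0.693, -0.011]
contact_force: [-19.5, -10.3, 6.8]
opening: -0.0003
grip_force: 0.0
```

```bash
python3 go.py "(W(-.092,0,.017),25.5)"
```

```text
32.1 [0.3994 0.2121 0.0163] psi 25.5 F [-19.4832 -10.3232   6.8467] -0.0002936325567143416 0.0
leg cm [ 0.55 -0.1  -0.07] turn -0.0 | rows min 0.1
```

Call:
send_rows(plan=[0,0,0,0,0,0,0,-2,0,0,0,0,0,0,-3,0,-4,0,0,0,0,-3,0,-9,0,0,0,0,-2,4,-13,0,0,0,0,-1,9,-13,0,0,0,0,1,14,-13,0,0,0,0,3,18.5,-13,0,0,0,0])

```text
time_s: 32.9
position: [0.5039, 0.0639, 0.1491]
ee_rot: [3.064, 0.693, 0.006]
contact_force: [0.3, 0.0, 0.8]
opening: -0.0001
grip_force: 0.0
```

Call:
send_rows(plan=[2,4,0,0,0,0,0,2,4,0,0,0,0,0])

```text
time_s: 33.1
position: [0.5403, 0.0341, 0.1472]
ee_rot: [3.064, 0.687, 0.002]
contact_force: [-0.1, 1.0, 0.1]
opening: -0.0001
grip_force: 0.0
```

```bash
python3 go.py; python3 latch.py 4 | tail -22
python3 - <<'E'
from h import *
p=cv2.imread('pics/latch4.png');s,_=shot('scene')
a=cv2.resize(p[215:285,160:230],None,fx=5.7,fy=5.7,interpolation=3)
u,v=proj('scene',W(-.08,0,.05))[0].astype(int)
b=cv2.resize(s[v-35:v+35,u-35:u+35],None,fx=5.7,fy=5.7,interpolation=3)
cv2.imwrite('pics/fin.png',np.hstack([a,b]))
E
```

```text
33.1 [0.5403 0.0341 0.1472] psi 25.26 F [-0.1202  0.9889  0.0554] -0.00011568056976200308 0.0
lid z at -0.05 360 [-0.0499  0.0178  0.0756]
lid z at -0.02 429 [-0.0198  0.0088  0.0763]
lid z at 0.02 483 [0.0202 0.0003 0.0763]
lid z at 0.05 481 [ 0.0498 -0.0003  0.0764]
99 y range [-0.0089  0.005   0.0187]
-0.089 3 [0.0253 0.0265 0.0272] y 0.0 0.007
-0.085 36 [0.028  0.0403 0.068 ] y -0.009 0.013
-0.081 39 [0.0335 0.0612 0.0674] y -0.009 0.019
-0.077 21 [0.0574 0.0645 0.0733] y -0.01 0.019
loop_bar 0.63 (446, 227) case [-0.2185 -0.5286]
lever_tip 0.45 (198, 260) case [-0.0918 -0.005 ]
keeper_seat 0.9 (193, 252) case [-0.074  -0.0011]
lid_edge 0.7 (194, 250) case [-0.0743 -0.0059]
```

View pics/fin.png

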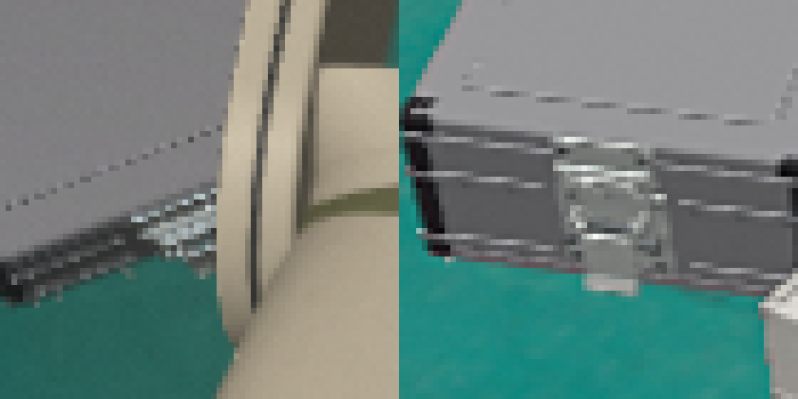

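The right half shows the lid shut and the lever hanging at (610,265). I'll check in numbers that the loop's bar is on the keeper.

Run:
```python
from h import *
np.set_printoptions(precision=1,suppress=True)
u,v=proj('scene',W(-.08,0,.05))[0].astype(int)
for n,q in dict(seat=(-.0785,0,.064),seatL=(-.0785,.0195,.064),seatR=(-.0785,-.0195,.064),lipL=(-.085,.014,.0655),lipR=(-.085,-.014,.0655),pivot=(-.081,0,.038),pinL=(-.082,.0195,.027),pinR=(-.082,-.0195,.027),tip=(-.083,0,.009),lidtop=(-.072,0,.076),lidbot=(-.072,0,.066),bottom=(-.072,0,0)).items():
    a=proj('scene',W(*q))[0];print(n,a,'crop',(a-[u-35,v-35])*5.7+[399,0])
_,d=shot('scene');P=cloud('scene',d);t=np.radians(YAW);M=np.array([[np.cos(t),-np.sin(t)],[np.sin(t),np.cos(t)]])
X=np.concatenate([(P[...,:2]-CC)@M,P[...,2:]],-1)*1e3
for r in range(v-12,v+18,1):
    print(r,' '.join('%4.0f/%2.0f'%(X[r,c,0],X[r,c,2]) for c in range(u-8,u+13,2)))
for n in ['loop_bar','lever_tip','keeper_seat']: print(n,cams.place_of('scene',n)[:2])
```

```text
seat [204.5 209.2] crop [595.8 171.9]
seatL [196.1 208.1] crop [547.8 166. ]
seatR [213.  210.2] crop [643.8 177.9]
lipL [197.5 209.8] crop [555.6 175.6]
lipR [209.6 211.3] crop [624.8 184.1]
pivot [205.7 218.5] crop [602.2 225.1]
pinL [197.9 221.3] crop [557.9 241.2]
pinR [214.4 223.4] crop [652.1 253. ]
tip [207.  228.4] crop [609.8 281.5]
lidtop [204.7 203.2] crop [597.  138.1]
lidbot [205.3 206.6] crop [600.2 157.4]
bottom [208.9 228. ] crop [620.8 279.4]
202  -71/76  -68/74  -68/74  -65/73  -65/73  -68/77  -65/75  -64/75  -62/73  -64/76  -61/74
203  -71/73  -73/75  -72/76  -74/78  -69/74  -69/75  -69/76  -66/73  -68/76  -66/75  -65/75
204  -73/72  -75/74  -70/70  -74/75  -70/72  -75/77  -72/75  -72/76  -67/72  -68/74  -65/72
205  -77/72  -72/69  -74/71  -74/72  -75/74  -77/76  -74/74  -78/79  -76/77  -70/72  -72/75
206  -74/67  -73/66  -71/65  -73/68  -75/70  -74/70  -75/72  -74/72  -73/72  -69/69  -72/72
207  -73/63  -71/62  -72/63  -72/64  -74/67  -71/65  -73/67  -75/70  -73/68  -71/68  -67/65
208  -78/65  -76/63  -79/67  -76/65  -75/64  -75/65  -72/64  -72/64  -71/63  -71/65 
[... 1585 characters left out ...]
  -70/ 1  -69/ 1  -87/19  -86/19  -87/20  -84/18  -83/19  -71/ 7  -71/ 8  -72/10
227  -70/-3  -70/-2  -70/-2  -86/15  -86/16  -88/19  -84/16  -85/17  -71/ 4  -70/ 3  -75/10
228  -76/-1  -77/ 1  -73/-2  -86/12  -84/10  -86/13  -87/16  -83/12  -74/ 4  -71/ 1  -67/-1
229  -79/-2  -76/-4  -78/-0  -89/11  -88/11  -85/ 9  -84/ 9  -85/11  -74/ 1  -75/ 3  -70/-2
230  -80/-3  -81/-2  -81/-1  -79/-2  -85/ 4  -76/-3  -86/ 8  -88/10  -80/ 3  -76/-0  -73/-2
231  -85/-2  -86/ 0  -87/ 2  -84/-0  -83/-1  -80/-2  -80/-2  -79/-2  -80/-1  -81/ 2  -78/-0
loop_bar [{'centre': [208.4, 202.8], 'conf': 0.42}]
lever_tip [{'centre': [230.9, 206.8], 'conf': 0.48}]
keeper_seat [{'centre': [209.9, 204.5], 'conf': 0.56}]
```

```bash
python3 -c "
from bench import env
print(env.sign_off())"
```

```text
the job is handed in; nothing more can be done
None
```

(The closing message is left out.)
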